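# Lay out stripped bicycle parts in their foam nests

## Task

Lay the stripped bicycle parts out in the foam nests cut to their outlines: the sprocket cassette flat in the large round recess, the hub standing upright in the small round one, the stem lying in the T-shaped one, and the two brake shoes lengthwise in the rectangular one, each flat on the floor of its recess. Pick the two brake shoes up together, in one grasp, and set them down as a pair. Do not knock over the oil bottle.

Things in the scene. Friction and masses are not known exactly. Their poses are not given: they have to be found in the camera images.
- cassette: Bicycle sprocket cluster (loose, about 220 g) lying with its largest sprocket down: a stepped cone of toothed steel discs, 88 mm across at the bottom, 58 mm across at 14 mm up, and from 15 to 35 mm up a stack of small sprockets 49 to 51 mm across, which is where to grip it (from above, fingertips not lower than 15 mm over its underside). 36 mm high. Round: its yaw does not matter. Origin: centre of the underside, z up.
- hub: Silver wheel hub shell standing on end (loose, about 180 g), a spool 60 mm high: two round flanges 48 mm across and 9 mm thick at bottom and top, a 30 mm barrel between. Grip it from above by the top flange (51 to 60 mm up). Round: its yaw does not matter. Origin: centre of the underside, z up.
- stem: Silver handlebar stem lying flat (loose, about 160 g), T-shaped from above, 125 mm long and 42 mm high. Along its x axis: at x = -42 mm an upright round clamp 36 mm across; from x = -24 to +23 mm a bar 28 mm wide (y), reaching from 6 to 36 mm up, where to grip it across y; at x = +44 mm a thick cross cylinder 42 mm in diameter and 58 mm long along y, the head of the T. Origin: at the underside, in the middle of the bar, z up; its start yaw lies within 0.7 rad of world x.
- shoe_a: One of two equal brake shoes (loose, about 35 g): a bar 70 mm long (x), 14 mm wide (y) and 22 mm high, black rubber below, steel above. The two start side by side and parallel on a fixed card 2 mm thick, 112 by 76 mm, with 5 mm between them (33 mm over both), lengthwise offset up to 12 mm; together they can be taken in one grasp across y. Origin: centre of the underside, z up; start yaw within 0.6 rad of world x.
- shoe_b: The other brake shoe, the same as shoe_a, beside it on its -y side.
- nest_big_round: Fixed black foam nest, 10 mm high, with a recess 6 mm deep whose grey floor lies 4 mm above the table. 126 mm square, with a round recess 106 mm across, for the cassette. Origin: on the table under the centre of the recess, z up; turned up to 0.5 rad. 
- nest_small_round: Fixed black foam nest, 10 mm high, with a recess 6 mm deep whose grey floor lies 4 mm above the table. 96 mm square, with a round recess 72 mm across, for the hub. Origin: on the table under the centre of the recess, z up; turned up to 0.5 rad. 
- nest_t: Fixed black foam nest, 10 mm high, with a recess 6 mm deep whose grey floor lies 4 mm above the table. 165 by 100 mm, with a T-shaped recess for the stem: along its x axis from -70 to +13 mm it is 52 mm wide, from +13 to +75 mm it is 78 mm wide (the head of the T). The stem seated centrally has the same origin (4 mm higher) and the same x direction as the nest. Origin: on the table under the place for the stem's origin, z up; turned up to 0.5 rad. 
- nest_rect: Fixed black foam nest, 10 mm high, with a recess 6 mm deep whose grey floor lies 4 mm above the table. 112 by 80 mm, with a rectangular recess 90 mm long (x) and 56 mm wide (y), for the pair of brake shoes, which lie side by side along x. Origin: on the table under the centre of the recess, z up; turned up to 0.5 rad. 
- oil_bottle: Small black oil bottle with a white cap, 34 mm across and 110 mm high, standing loose between the things; not to be knocked over. Origin: centre of the underside, z up.
Mind the look-alikes: they are no part of the job. What is shaped like the nest_small_round but yellow is not meant.

How it is judged:
On the way:
1. both brake shoes are held up in the air at the same time (height (world z) of each of shoe_a, shoe_b above 0.03 m), for 0.2 s.
At the end, for the whole second after the job is handed in: All let go, at rest, on the floor of their own recesses (not on a rim), within 0.12 rad of level: cassette within 14 mm of its nest's centre, hub 15 mm, stem 15 mm and 0.25 rad of its place, each shoe's centre within 26 mm of the rectangle's centre and 0.3 rad of its length (horizontal distance between cassette and nest_big_round below 0.014 m and z of cassette in the frame of nest_big_round below 0.007 m and angle between each of cassette, hub, stem, shoe_a, shoe_b's own z axis and vertical below 0.12 rad and linear speed of each of cassette, hub, stem, shoe_a, shoe_b below 0.02 m/s and horizontal distance between hub and nest_small_round below 0.015 m and z of hub in the frame of nest_small_round below 0.007 m and horizontal distance between stem and nest_t below 0.015 m and z of stem in the frame of nest_t below 0.007 m and horizontal distance between each of shoe_a, shoe_b and nest_rect below 0.026 m and z of each of shoe_a, shoe_b in the frame of nest_rect below 0.007 m and angle between the x axis of stem and the x axis of nest_t, either way round below 0.25 rad and angle between the x axis of each of shoe_a, shoe_b and the x axis of nest_rect, either way round below 0.3 rad); the robot touches nothing.
It fails at once if the oil bottle is knocked over (angle between oil_bottle's own z axis and vertical above 0.5 rad).
It also fails if it takes over 128 s, if anything falls off the work surface, if the arm or the gripper's body presses on something with over 40 N, if the wrist force passes 120 N, or if a joint passes its speed limit or range.

## Robot

A 7-joint arm with a two-finger parallel gripper is mounted at the origin on the work surface. World frame = base frame: x ahead of the robot, y to its left, z up, the work surface at z = 0. Lengths are in m, angles in rad, forces in N, time in s.
With the tool pointing down it reaches from about 0.425 to 0.925 m from the base axis. Payload 6.8 kg.
Tool frame: the origin (TCP) lies at the very end of the fingers, on their centre line; the grasp point (between the pads) lies 19 mm behind it; z points along the fingers, x is the direction in which the jaws open and shut, and the axes are right-handed (so a half turn about z gives the same grasp; the last joint's range is limited). The gripper opens to 85 mm and grips with 20 to 120 N. Pads are 22 mm wide; open, the fingers measure 114 mm over their backs; the gripper's body (76 mm by 85 mm) begins 54 mm behind the grasp point. The pads swing forward as they close: fully open they stand 13 mm farther back than shut.
Start: joints at [-1.214, 0.477, 0.022, 1.555, -0.011, 1.109, -0.083], TCP at [0.303, 0.603, 0.231] pointing down, gripper open.
Joint ranges: [-2.96, 2.96], [-0.34, 2.1], [-1.41, 1.46], [0.24, 2.44], [-1.37, 4.51], [0.17, 1.92], [-2.96, 2.96]. Speed limits (rad/s): [2.39, 2.39, 3.14, 3.14, 3.14, 3.14, 3.14].

## Interface

Orientations are given as a rotation vector (axis times angle).
In Python, from bench import get_obs, imaging, hand_in gives the robot as it stands.
- The arm moves only by the tool send_rows, never from a script. Its argument "motion" is a list of rows, each an object with "dp": the shift along the world's x, y, z in m, a list of three; "rot": the turn, a rotation vector about the world's x, y, z in rad, a list of three; "grip": the finger opening in m, from 0 to 0.0854. In form: [{"dp": [dx, dy, dz], "rot": [ax, ay, az], "grip": grip}, ...]. A call has 1 to 20 rows; each row shifts and turns the pose as measured when the row begins; what a row does not reach is not made up. A row lasts 1/8 s, in which the tool goes at most 62.5 mm and 10.7 degrees, less where a joint would pass 70% of its speed; a pose out of reach is approached as far as the arm can. A call is refused whole if a number of a shift passes 0.0625 or a number of a turn 0.188, either way. A call with a gripper value outside its range is refused whole. The fingers move at their own pace and stop on an object; "grip_force" is the grip in N (left out, the last holds). Time passes only in rows, so rows that do not move let the fingers close. It gives the time, the measured TCP pose, the force and the opening at its end, in the units of the state.
- get_obs(): the state, without advancing time (a new reading comes with each control period).
- imaging.grab_frame(name): name is "scene" or "top" or "wrist"; returns a dict with "img" (400x640x3 uint8, red, green, blue), "fx", "fy", "cx", "cy" (pixels), "R" (3x3) and "t" (3): a world point X has camera coordinates R X + t. Camera axes: x right, y down, z forward; pixel columns grow to the right and rows downward; lengths in m; the calibration is good to about 2 mm. A picture is of the moment at which its call begins. There is no depth.
- hand_in(): hands the job in, once; it reports no verdict.
The state is a dict: "clock": time; "joints": joint angles; "qvel": joint speeds; "tau": joint torques, N m; "tcp_pos": TCP position; "orientation": TCP orientation; "contact_force": force on the tool from outside, world axes, zero at the start; "moment": the same for the moment, N m; "grip_width": finger opening in m.
Only numpy, scipy, OpenCV 4.12 (cv2) and the standard library are available. Lean on these libraries where they do the work, as an engineer would, in place of code of your own. Each camera call takes 0.05 s, during which the arm holds its last target. There are 200 camera calls.

## Working session

There is one attempt and no reset: what is moved stays moved. The work goes in short steps, Python scripts to look and compute and a tool call to move; the robot and the scene stay as the last step left them, time stands still between calls to the robot, and variables do not carry over. Pictures are saved under pics/ and viewed, about 12 in all and at most 16, crops included, and the job is handed in when it is done.

Besides the shell and the picture viewer there is one more tool, called as name(argument=value, ...) on one line, values as JSON. send_rows: Moves the arm, as the interface text tells. Its arguments: {"type":"object","properties":{"motion":{"type":"array","items":{"type":"object","properties":{"dp":{"type":"array","items":{"type":"number"}},"rot":{"type":"array","items":{"type":"number"}},"grip":{"type":"number"}}}},"grip_force":{"type":"number"}},"required":["motion"]}

```bash
mkdir -p pics; ls; python3 - <<'E'
from bench import get_obs, imaging
import cv2,numpy as np
print(get_obs())
for n in("top","scene"):
    f=imaging.grab_frame(n); cv2.imwrite(f"pics/{n}0.png",f["img"][:,:,::-1]); print(n,f["fx"],f["cx"],f["cy"],np.array(f["R"]).round(4).tolist(),f["t"])
E
```

```text
pics
{'clock': 0.0, 'joints': array([-1.21406793,  0.47774376,  0.02235334,  1.5564775 , -0.01149055,
        1.10925537, -0.08307607]), 'qvel': array([-6.90838057e-04, -8.58678225e-04,  5.22485067e-04, -6.38952385e-04,
        2.48997335e-03,  9.22112064e-05,  5.29874184e-04]), 'tau': array([ 2.89187774e-04, -5.96460736e+01,  1.60792127e+00, -2.81185609e+01,
        1.24412833e-02,  9.37627105e-03,  4.05342030e-05]), 'tcp_pos': array([0.30234129, 0.60284373, 0.23035274]), 'orientation': array([ 2.67245561e+00,  1.64955773e+00, -2.21980850e-03]), 'contact_force': array([-0.23172711, -1.01521483,  0.49827978]), 'moment': array([-0.04768018,  0.04018645,  0.05326806]), 'grip_width': 0.08544823511973322}
top 379.6575743420327 316.29011951849776 198.397246693248 [[0.0053, -0.9995, 0.0299], [-0.9877, -0.0099, -0.1557], [0.156, -0.0287, -0.9873]] [-0.01363895  0.48180214  0.83939014]
scene 371.09209023941037 314.0282754602294 197.2858846749758 [[-0.363, 0.9315, 0.0232], [0.523, 0.2242, -0.8223], [-0.7712, -0.2864, -0.5685]] [ 0.17354712 -0.20403735  1.34702814]
```

View pics/top0.png

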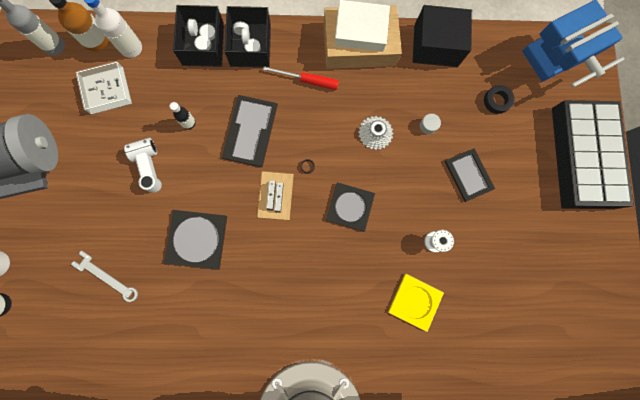

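View pics/scene0.png

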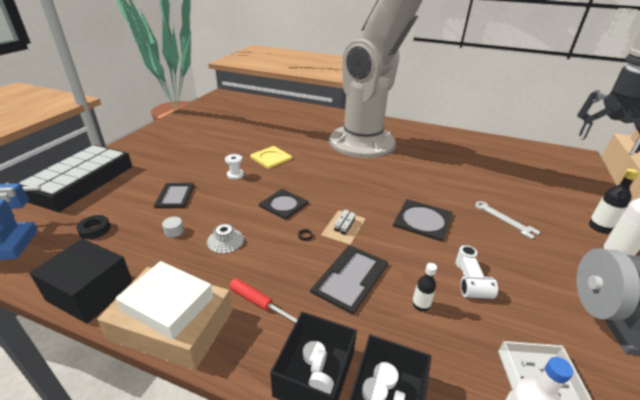

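The top view shows the T nest at (249,131), big round (195,239), small round (350,207) and rect nest (469,175). The parts are the cassette (376,132), hub (439,241), stem (145,165), shoes on their card (275,195) and bottle (181,115). The yellow decoy is at (416,303).

```bash
cat > h.py <<'E'
import numpy as np, cv2
from bench import get_obs, imaging
from scipy.spatial.transform import Rotation as Ro
def grab(n,save=None):
    f=imaging.grab_frame(n); f["R"]=np.array(f["R"]); f["t"]=np.array(f["t"])
    if save: cv2.imwrite(save,f["img"][:,:,::-1])
    return f
def cast(f,uv,z):
    uv=np.atleast_2d(uv).astype(float)
    d=np.c_[(uv[:,0]-f["cx"])/f["fx"],(uv[:,1]-f["cy"])/f["fy"],np.ones(len(uv))]@f["R"]
    c=-f["R"].T@f["t"]; return c+d*((z-c[2])/d[:,2])[:,None]
def proj(f,X):
    p=np.atleast_2d(X)@f["R"].T+f["t"]; return np.c_[f["cx"]+f["fx"]*p[:,0]/p[:,2],f["cy"]+f["fy"]*p[:,1]/p[:,2]]
def blobs(f,mask,z,amin=100,roi=None):
    "contours of a mask, cast on plane z -> list of (area px, centroid px, minAreaRect in world mm)"
    m=mask.astype(np.uint8)
    if roi: k=np.zeros_like(m); x0,y0,x1,y1=roi; k[y0:y1,x0:x1]=1; m=m*k
    out=[]
    for c in cv2.findContours(m,cv2.RETR_EXTERNAL,cv2.CHAIN_APPROX_NONE)[0]:
        a=cv2.contourArea(c)
        if a<amin: continue
        w=cast(f,c[:,0],z)[:,:2]; r=cv2.minAreaRect((w*1000).astype(np.float32))
        M=cv2.moments(c); out.append((a,(M["m10"]/a,M["m01"]/a),r,w))
    return out
def sv(f):
    h=cv2.cvtColor(f["img"],cv2.COLOR_RGB2HSV); return h[...,1].astype(int),h[...,2].astype(int)
def tcp():
    o=get_obs(); R=Ro.from_rotvec(o["orientation"]).as_matrix(); p=o["tcp_pos"]
    print("t %.2f tcp %s jawyaw %.3f tilt %.3f grip %.4f F %s j %s"%(o["clock"],p.round(4),np.arctan2(R[1,0],R[0,0]),np.arccos(-R[2,2]),o["grip_width"],o["contact_force"].round(1),o["joints"].round(2)))
    return o,R
E
python3 - <<'E'
from h import *
o,R=tcp(); f=grab("top"); S,V=sv(f)
rois=dict(T=(215,90,280,170),big=(160,205,230,270),small=(322,180,378,232),rect=(443,147,497,203))
for k,r in rois.items():
    for a,c,mr,w in blobs(f,(S<60)&(V>90),.004,150,r):
        print(k,"floor",a,np.round(c),"world",cast(f,c,.004)[0,:2].round(4),np.round(mr[0]),np.round(mr[1]),round(mr[2],1))
    for a,c,mr,w in blobs(f,(V<75),.010,400,r): print("   black",a,np.round(mr[0]),np.round(mr[1]),round(mr[2],1))
rois=dict(cass=(355,110,397,155,.015),hub=(424,228,458,254,.06),stem=(118,132,166,196,.03),shoes=(255,170,295,222,.02),cap=(165,98,185,114,.11))
for k,(*r,z) in rois.items():
    for a,c,mr,w in blobs(f,(S<60)&(V>110),z,20,r): print(k,a,np.round(c),cast(f,c,z)[0,:2].round(4),np.round(mr[0]),np.round(mr[1]),round(mr[2],1))
i=f["img"][:,:,::-1]
a=cv2.resize(i[90:280,110:300],None,fx=3,fy=3,interpolation=2)
cv2.imwrite("pics/a.png",a)
E
```

```text
t 0.10 tcp [0.3023 0.6029 0.2304] jawyaw 1.106 tilt 0.002 grip 0.0851 F [ 0.3 -0.6 -0.2] j [-1.21  0.48  0.02  1.56 -0.01  1.11 -0.08]
T floor 1398.0 [250. 128.] world [0.6616 0.1537] [656. 155.] [ 79. 145.] 78.0
   black 2574.0 [653. 154.] [100. 167.] 78.6
big floor 1569.5 [195. 239.] world [0.3879 0.2715] [389. 271.] [103. 105.] 0.5
   black 2845.0 [388. 270.] [127. 125.] 84.3
small floor 658.5 [350. 206.] world [ 0.4685 -0.0913] [469. -91.] [70. 70.] 0.5
   black 1494.0 [468. -91.] [94. 96.] 74.2
rect floor 735.5 [469. 175.] world [ 0.5503 -0.3864] [ 551. -387.] [92. 53.] 23.9
   black 1409.5 [ 550. -383.] [110.  83.] 23.9
cass 821.5 [375. 132.] [ 0.6505 -0.1546] [ 651. -155.] [82. 84.] 13.9
hub 500.0 [439. 241.] [ 0.3851 -0.284 ] [ 386. -283.] [47. 66.] 0.3
stem 1021.0 [144. 163.] [0.5616 0.3934] [558. 387.] [133.  67.] 26.1
shoes 146.0 [278. 197.] [0.4883 0.0791] [489.  79.] [15. 65.] 86.0
shoes 146.0 [270. 195.] [0.4928 0.0978] [493.  97.] [15. 66.] 85.8
cap 66.5 [174. 107.] [0.6698 0.3023] [670. 301.] [24. 18.] 49.3
```

View pics/a.png

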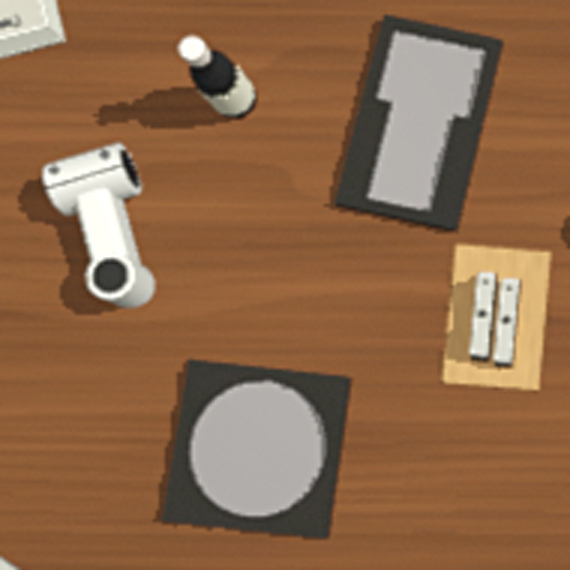

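Two views agree well enough to set out. I start with the shoes (midpoint about (0.4905, 0.0885), yaw −0.07).

send_rows(motion=[{"dp": [0.019,-0.0515,0],"rot": [0,0,0.04],"grip": 0.085},{"dp": [0.019,-0.0515,0],"rot": [0,0,0.04],"grip": 0.085},{"dp": [0.019,-0.0515,0],"rot": [0,0,0.04],"grip": 0.085},{"dp": [0.019,-0.0515,0],"rot": [0,0,0.04],"grip": 0.085},{"dp": [0.019,-0.0515,0],"rot": [0,0,0.04],"grip": 0.085},{"dp": [0.019,-0.0515,0],"rot": [0,0,0.04],"grip": 0.085},{"dp": [0.019,-0.0515,0],"rot": [0,0,0.04],"grip": 0.085},{"dp": [0.019,-0.0515,0],"rot": [0,0,0.04],"grip": 0.085},{"dp": [0.019,-0.0515,0],"rot": [0,0,0.04],"grip": 0.085},{"dp": [0.019,-0.0515,0],"rot": [0,0,0.04],"grip": 0.085},{"dp": [0,0,0],"rot": [0,0,0],"grip": 0.085}], grip_force=60)

```text
clock: 1.52
tcp_pos: [0.4928, 0.0699, 0.2285]
orientation: [2.276, 2.163, -0.004]
contact_force: [-0.4, 0.7, 0.2]
grip_width: 0.0854
```

```bash
python3 - <<'E'
from h import *
o,R=tcp(); f=grab("wrist","pics/w1.png")
print("cam rel tool",(R.T@(-f["R"].T@f["t"]-o["tcp_pos"])).round(4), (f["R"]@R).round(3).tolist())
E
```

```text
t 1.52 tcp [0.4928 0.0699 0.2285] jawyaw 1.520 tilt 0.003 grip 0.0854 F [-0.4  0.7  0.2] j [-0.46  0.19  0.22  1.99 -0.04  0.98  1.3 ]
cam rel tool [ 0.0003 -0.0833 -0.1415] [[1.0, -0.001, 0.001], [0.001, 0.949, -0.315], [-0.0, 0.315, 0.949]]
```

View pics/w1.png

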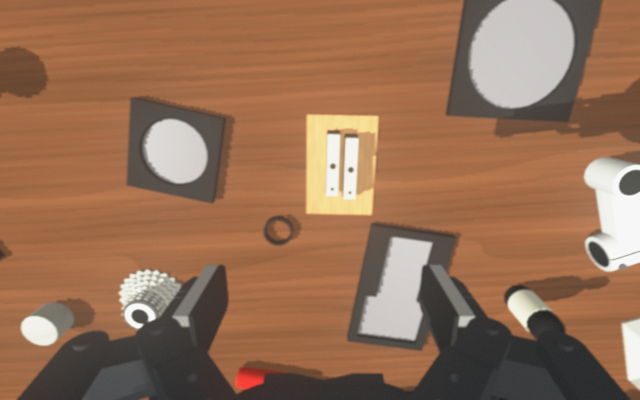

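The wrist view shows the shoes at (333,163) and (351,168), the nests T (400,290), small (175,152) and big (522,50), and the cassette at (148,300). I'll measure these.

```bash
python3 - <<'E'
from h import *
tcp(); f=grab("wrist"); S,V=sv(f)
def rep(k,roi,z,m,a0=150):
    for a,c,mr,w in blobs(f,m,z,a0,roi): print(k,a,np.round(c),cast(f,c,z)[0,:2].round(4),np.round(mr[0],1),np.round(mr[1]),round(mr[2],1))
lo=(S<60)&(V>120)
rep("shoe",(315,122,368,205),.024,lo); rep("small",(128,100,225,200),.004,lo); rep("big",(450,0,600,120),.004,lo)
rep("smallblack",(120,90,232,208),.010,V<90,800); rep("Tblack",(340,215,465,355),.010,V<90,800)
E
```

```text
t 1.57 tcp [0.4922 0.0725 0.2284] jawyaw 1.523 tilt 0.003 grip 0.0852 F [-0.6  1.1  0.6] j [-0.46  0.19  0.21  1.99 -0.05  0.98  1.3 ]
shoe 780.0 [347. 169.] [0.4893 0.0975] [490.7  97.4] [14. 67.] 86.0
shoe 749.0 [330. 165.] [0.4847 0.0792] [486.1  79.1] [14. 67.] 85.7
small 3175.5 [173. 151.] [ 0.4659 -0.0913] [467.  -91.2] [71. 69.] 39.2
big 9078.5 [518.  53.] [0.3842 0.2713] [387.9 271.2] [104. 100.] 87.3
smallblack 7466.0 [172. 149.] [ 0.4624 -0.0884] [465.7 -88.8] [96. 95.] 74.5
Tblack 4400.5 [420. 302.] [0.6671 0.1844] [656.5 183.3] [160. 168.] 78.6
```

send_rows(motion=[{"dp": [-0.003,0.016,-0.02],"rot": [0,0,-0.02],"grip": 0.085},{"dp": [0,0,-0.045],"rot": [0,0,0],"grip": 0.065},{"dp": [0,0,-0.045],"rot": [0,0,0],"grip": 0.06},{"dp": [0,0,-0.045],"rot": [0,0,0],"grip": 0.06},{"dp": [0,0,0],"rot": [0,0,0],"grip": 0.06},{"dp": [0,0,0],"rot": [0,0,0],"grip": 0.06},{"dp": [0,0,0],"rot": [0,0,0],"grip": 0.06}])

```text
clock: 2.5
tcp_pos: [0.4884, 0.1033, 0.073]
orientation: [-2.275, -2.164, -0.01]
contact_force: [0.2, 0.4, 0.2]
grip_width: 0.0599
```

```bash
python3 - <<'E'
from h import *
tcp(); f=grab("wrist","pics/w2.png"); S,V=sv(f)
for a,c,mr,w in blobs(f,(S<60)&(V>140),.024,500): print(a,np.round(c),np.round(mr[0],1),np.round(mr[1]),round(mr[2],1))
E
```

```text
t 2.50 tcp [0.4884 0.1033 0.073 ] jawyaw 1.521 tilt 0.007 grip 0.0599 F [0.2 0.4 0.2] j [-0.46  0.42  0.16  2.11 -0.12  0.62  1.3 ]
850.5 [ 21. 389.] [ 600.2 -119.9] [40. 23.] 86.9
908.0 [390. 356.] [588.4 145.1] [17. 45.] 77.1
2031.0 [313. 231.] [490.   97.8] [13. 68.] 86.1
2189.0 [283. 226.] [485.6  79.1] [14. 67.] 85.6
6021.0 [ 33. 204.] [464.2 -65.2] [43. 62.] 70.3
13534.5 [580.  59.] [399.3 242.4] [74. 61.] 13.8
```

View pics/w2.png

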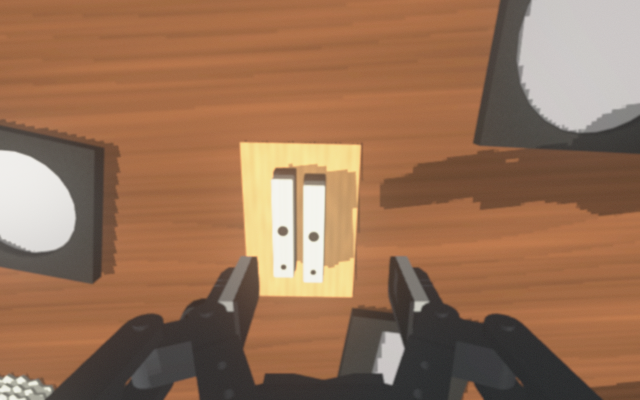

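The shoes at (283,226) and (313,231) give midpoint (0.488, 0.0885), so the tool is 15 mm too far in +y.

send_rows(motion=[{"dp": [0,-0.015,-0.02],"rot": [0,0,-0.02],"grip": 0.06},{"dp": [0,0,0],"rot": [0,0,0],"grip": 0.06},{"dp": [0,0,0],"rot": [0,0,0],"grip": 0.06},{"dp": [0,0,0],"rot": [0,0,0],"grip": 0.06}])

```text
clock: 3.05
tcp_pos: [0.4923, 0.0904, 0.0578]
orientation: [2.295, 2.142, 0.025]
contact_force: [0.4, -1.2, -0.8]
grip_width: 0.0602
```

send_rows(motion=[{"dp": [-0.004,-0.002,-0.03],"rot": [0,0,0],"grip": 0.06},{"dp": [0,0,0],"rot": [0,0,0],"grip": 0.06},{"dp": [0,0,0],"rot": [0,0,0],"grip": 0.06},{"dp": [0,0,0],"rot": [0,0,0],"grip": 0.06}])

```text
clock: 3.55
tcp_pos: [0.491, 0.0905, 0.0307]
orientation: [2.292, 2.143, 0.033]
contact_force: [1.4, 0.1, 0.2]
grip_width: 0.0601
```

```bash
python3 - <<'E'
from h import *
tcp()
E
```

```text
t 3.55 tcp [0.491  0.0905 0.0307] jawyaw 1.504 tilt 0.022 grip 0.0601 F [1.4 0.1 0.2] j [-0.42  0.49  0.14  2.14 -0.15  0.5   1.34]
```

send_rows(motion=[{"dp": [-0.003,-0.002,-0.013],"rot": [0,0,0],"grip": 0.06},{"dp": [0,0,-0.012],"rot": [0,0,0],"grip": 0.06},{"dp": [0,0,0],"rot": [0,0,0],"grip": 0.06},{"dp": [0,0,0],"rot": [0,0,0],"grip": 0.06}])

```text
clock: 4.05
tcp_pos: [0.4882, 0.0885, 0.0045]
orientation: [2.292, 2.143, 0.035]
contact_force: [0.3, -0.2, 0.1]
grip_width: 0.0597
```

```bash
cat >> h.py <<'E'
def fix(x=None,y=None,z=None,yaw=None):
    "print move needed to reach x,y,z with jaws at yaw (mod pi), tool straight down"
    o,R=tcp(); p=o["tcp_pos"]
    cur=np.arctan2(R[1,0],R[0,0])
    if yaw is None: yaw=cur
    yaw=cur+((yaw-cur+np.pi/2)%np.pi-np.pi/2)
    D=(Ro.from_euler("z",yaw)*Ro.from_matrix(np.diag([1,-1,-1]))).as_matrix()
    print("need dp",[None if a is None else round(a-b,4) for a,b in zip((x,y,z),p)],"rot",Ro.from_matrix(D@R.T).as_rotvec().round(3))
E
python3 -c "
from h import *
fix(.488,.0885,.007,1.5)"
```

```text
t 4.05 tcp [0.4882 0.0885 0.0045] jawyaw 1.504 tilt 0.022 grip 0.0597 F [ 0.3 -0.2  0.1] j [-0.4   0.54  0.12  2.15 -0.16  0.44  1.35]
need dp [np.float64(-0.0002), np.float64(0.0), np.float64(0.0025)] rot [-0.012  0.019 -0.004]
```

send_rows(motion=[{"dp": [0,0,0.003],"rot": [-0.012,0.019,0],"grip": 0.05},{"dp": [0,0,0],"rot": [0,0,0],"grip": 0.03},{"dp": [0,0,0],"rot": [0,0,0],"grip": 0.015},{"dp": [0,0,0],"rot": [0,0,0],"grip": 0.015},{"dp": [0,0,0],"rot": [0,0,0],"grip": 0.015},{"dp": [0,0,0],"rot": [0,0,0],"grip": 0.015},{"dp": [0,0,0.02],"rot": [0,0,0],"grip": 0.015},{"dp": [0,0,0.04],"rot": [0,0,0],"grip": 0.015},{"dp": [0,0,0.04],"rot": [0,0,0],"grip": 0.015},{"dp": [0,0,0],"rot": [0,0,0],"grip": 0.015},{"dp": [0,0,0],"rot": [0,0,0],"grip": 0.015},{"dp": [0,0,0],"rot": [0,0,0],"grip": 0.015}], grip_force=60)

```text
clock: 5.55
tcp_pos: [0.4865, 0.0881, 0.1091]
orientation: [-2.293, -2.144, 0.008]
contact_force: [-0.4, 0.2, -0.8]
grip_width: 0.0257
```

```bash
python3 - <<'E'
from h import *
fix(.55,-.3855,.13,.417+1.571); grab("wrist","pics/w3.png")
E
```

```text
t 5.55 tcp [0.4865 0.0881 0.1091] jawyaw 1.504 tilt 0.005 grip 0.0257 F [-0.4  0.2 -0.8] j [-0.47  0.35  0.19  2.1  -0.1   0.71  1.3 ]
need dp [np.float64(0.0635), np.float64(-0.4736), np.float64(0.0209)] rot [ 0.003 -0.004  0.484]
```

View pics/w3.png

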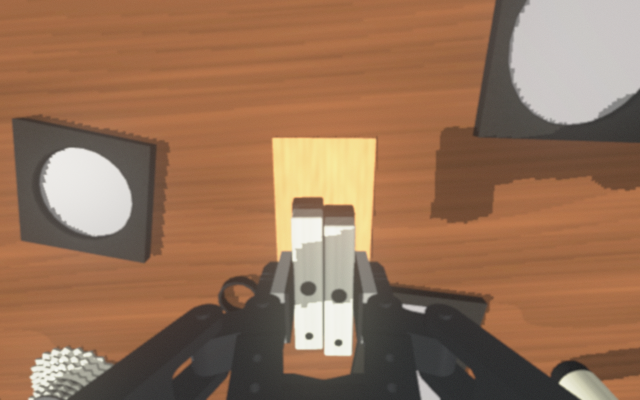

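Both shoes are held together, side by side, at grip 0.0257. I carry them to the rectangular nest.

send_rows(motion=[{"dp": [0.006,-0.047,0.02],"rot": [0,0,0.048],"grip": 0.015},{"dp": [0.006,-0.047,0.01],"rot": [0,0,0.048],"grip": 0.015},{"dp": [0.006,-0.047,0],"rot": [0,0,0.048],"grip": 0.015},{"dp": [0.006,-0.047,0],"rot": [0,0,0.048],"grip": 0.015},{"dp": [0.006,-0.047,0],"rot": [0,0,0.048],"grip": 0.015},{"dp": [0.006,-0.047,0],"rot": [0,0,0.048],"grip": 0.015},{"dp": [0.006,-0.047,0],"rot": [0,0,0.048],"grip": 0.015},{"dp": [0.006,-0.047,0],"rot": [0,0,0.048],"grip": 0.015},{"dp": [0.006,-0.047,0],"rot": [0,0,0.048],"grip": 0.015},{"dp": [0.006,-0.047,0],"rot": [0,0,0.048],"grip": 0.015},{"dp": [0,0,0],"rot": [0,0,0],"grip": 0.015},{"dp": [0,0,0],"rot": [0,0,0],"grip": 0.015},{"dp": [0,0,0],"rot": [0,0,0],"grip": 0.015},{"dp": [0,0,0],"rot": [0,0,0],"grip": 0.015}])

```text
clock: 7.35
tcp_pos: [0.5398, -0.391, 0.1249]
orientation: [-1.676, -2.633, 0.023]
contact_force: [-0.1, -0.6, -0.5]
grip_width: 0.0253
```

```bash
python3 - <<'E'
from h import *
fix(.55,-.3855,.05,.417+1.571); f=grab("wrist","pics/w4.png")
S,V=sv(f)
for a,c,mr,w in blobs(f,V<85,.01,2000): print("black",a,np.round(c),np.round(mr[0],1),np.round(mr[1]),round(mr[2],1))
E
```

```text
t 7.35 tcp [ 0.5398 -0.391   0.1249] jawyaw 2.008 tilt 0.026 grip 0.0253 F [-0.1 -0.6 -0.5] j [ 0.38  0.59  0.2   1.66 -0.12  0.93  2.64]
need dp [np.float64(0.0102), np.float64(0.0055), np.float64(-0.0749)] rot [ 0.001 -0.026 -0.02 ]
black 31049.5 [316. 358.] [ 659.  -329.8] [136. 500.] 24.5
black 2307.5 [617. 269.] [ 497.9 -131.4] [101.  47.] 40.5
black 10943.0 [ 24. 103.] [ 602.5 -623.3] [241.  41.] 0.2
```

View pics/w4.png

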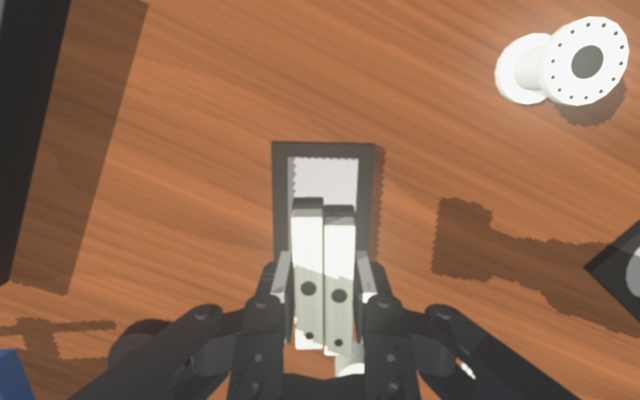

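The nest's near edge runs from (273,142) to (376,144), with the shoes hanging over it. The hub's top flange is at (588,62).

```bash
python3 - <<'E'
from h import *
f=grab("wrist"); c=cast(f,[(273,142),(376,144)],.01)[:,:2]; d=c[0]-c[1]; print(c.round(4),np.linalg.norm(d))
n=d/np.linalg.norm(d); x=np.array([-n[1],n[0]]); x=x*np.sign(x[0]); print("yaw",np.arctan2(x[1],x[0]),"centre",c.mean(0)+.056*x)
print("holes",cast(f,[(308,288),(339,296)],.125-.0045+.022))
print("hub",cast(f,(588,62),.06))
E
```

```text
[[ 0.5124 -0.4434]
 [ 0.4806 -0.3717]] 0.07839317536466293
yaw 0.41768400377348625 centre [ 0.54768744 -0.38483043]
holes [[ 0.5400189  -0.39670934  0.1425    ]
 [ 0.5380043  -0.38309856  0.1425    ]]
hub [[ 0.38455897 -0.29283049  0.06      ]]
```

send_rows(motion=[{"dp": [0.009,0.006,0],"rot": [0,-0.026,-0.02],"grip": 0.015},{"dp": [0,0,-0.03],"rot": [0,0,0],"grip": 0.015},{"dp": [0,0,-0.04],"rot": [0,0,0],"grip": 0.015},{"dp": [0,0,0],"rot": [0,0,0],"grip": 0.015},{"dp": [0,0,0],"rot": [0,0,0],"grip": 0.015},{"dp": [0,0,0],"rot": [0,0,0],"grip": 0.015},{"dp": [0,0,0],"rot": [0,0,0],"grip": 0.015}])

```text
clock: 8.32
tcp_pos: [0.5554, -0.3836, 0.0601]
orientation: [1.707, 2.619, 0.007]
contact_force: [0.2, 0.2, -1.2]
grip_width: 0.0255
```

```bash
python3 - <<'E'
from h import *
fix(.549,-.385,.010,.417+1.571)
E
```

```text
t 8.32 tcp [ 0.5554 -0.3836  0.0601] jawyaw 1.987 tilt 0.016 grip 0.0255 F [ 0.2  0.2 -1.2] j [ 0.39  0.66  0.18  1.7  -0.16  0.78  2.63]
need dp [np.float64(-0.0064), np.float64(-0.0014), np.float64(-0.0501)] rot [0.005 0.015 0.001]
```

send_rows(motion=[{"dp": [-0.006,-0.002,-0.02],"rot": [0.005,0.015,0],"grip": 0.015},{"dp": [0,0,-0.015],"rot": [0,0,0],"grip": 0.015},{"dp": [0,0,0],"rot": [0,0,0],"grip": 0.015},{"dp": [0,0,0],"rot": [0,0,0],"grip": 0.015},{"dp": [0,0,0],"rot": [0,0,0],"grip": 0.015},{"dp": [0,0,0],"rot": [0,0,0],"grip": 0.015}])

```text
clock: 9.07
tcp_pos: [0.5489, -0.3861, 0.0231]
orientation: [-1.715, -2.631, 0.0]
contact_force: [0.6, -0.2, -0.7]
grip_width: 0.0254
```

```bash
python3 - <<'E'
from h import *
fix(.549,-.385,.010,.417+1.571)
E
```

```text
t 9.07 tcp [ 0.5489 -0.3861  0.0231] jawyaw 1.986 tilt 0.001 grip 0.0254 F [ 0.6 -0.2 -0.7] j [ 0.4   0.71  0.17  1.71 -0.16  0.74  2.64]
need dp [np.float64(0.0001), np.float64(0.0011), np.float64(-0.0131)] rot [-0.    -0.001  0.002]
```

send_rows(motion=[{"dp": [0,0.001,-0.009],"rot": [0,0,0],"grip": 0.015},{"dp": [0,0,0],"rot": [0,0,0],"grip": 0.015},{"dp": [0,0,-0.003],"rot": [0,0,0],"grip": 0.015},{"dp": [0,0,0],"rot": [0,0,0],"grip": 0.015},{"dp": [0,0,0],"rot": [0,0,0],"grip": 0.015},{"dp": [0,0,0],"rot": [0,0,0],"grip": 0.015}])

```text
clock: 9.82
tcp_pos: [0.5493, -0.3851, 0.0108]
orientation: [1.715, 2.632, -0.0]
contact_force: [-0.0, -0.9, -0.3]
grip_width: 0.0256
```

send_rows(motion=[{"dp": [0,0,-0.0015],"rot": [0,0,0],"grip": 0.015},{"dp": [0,0,0],"rot": [0,0,0],"grip": 0.015},{"dp": [0,0,0],"rot": [0,0,0],"grip": 0.045},{"dp": [0,0,0],"rot": [0,0,0],"grip": 0.045},{"dp": [0,0,0],"rot": [0,0,0],"grip": 0.045},{"dp": [0,0,0.02],"rot": [0,0,0],"grip": 0.045},{"dp": [0,0,0.05],"rot": [0,0,0],"grip": 0.06},{"dp": [0,0,0.05],"rot": [0,0,0],"grip": 0.085},{"dp": [0,0,0.05],"rot": [0,0,0],"grip": 0.085},{"dp": [0,0,0],"rot": [0,0,0],"grip": 0.085},{"dp": [0,0,0],"rot": [0,0,0],"grip": 0.085},{"dp": [0,0,0],"rot": [0,0,0],"grip": 0.085}])

```text
clock: 11.32
tcp_pos: [0.5489, -0.3853, 0.1917]
orientation: [1.714, 2.628, 0.001]
contact_force: [0.1, -0.3, -0.8]
grip_width: 0.0854
```

```bash
python3 - <<'E'
from h import *
fix(.385,-.288,.12); f=grab("wrist","pics/w5.png")
E
```

```text
t 11.32 tcp [ 0.5489 -0.3853  0.1917] jawyaw 1.986 tilt 0.004 grip 0.0854 F [ 0.1 -0.3 -0.8] j [ 0.37  0.51  0.22  1.62 -0.12  1.02  2.61]
need dp [np.float64(-0.1639), np.float64(0.0973), np.float64(-0.0717)] rot [ 0.002  0.004 -0.   ]
```

View pics/w5.png

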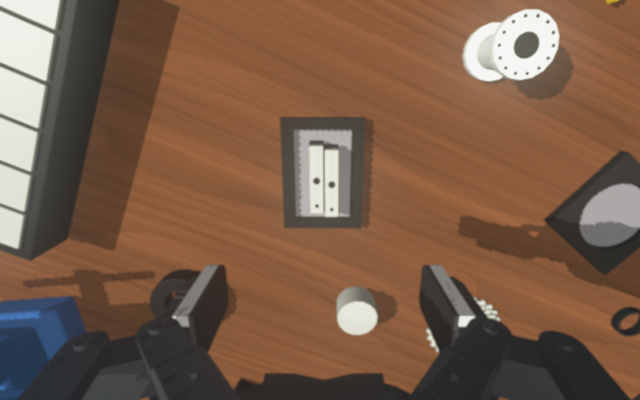

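The shoes sit side by side in the recess at (324,180). Next is the hub, top flange at (526,45).

send_rows(motion=[{"dp": [-0.032,0.019,0],"rot": [0,0,-0.15],"grip": 0.085},{"dp": [-0.032,0.019,0],"rot": [0,0,-0.15],"grip": 0.085},{"dp": [-0.032,0.019,-0.02],"rot": [0,0,-0.15],"grip": 0.085},{"dp": [-0.032,0.019,-0.02],"rot": [0,0,-0.15],"grip": 0.085},{"dp": [-0.032,0.019,0],"rot": [0,0,-0.15],"grip": 0.085},{"dp": [0,0,0],"rot": [0,0,-0.15],"grip": 0.085},{"dp": [0,0,0],"rot": [0,0,0],"grip": 0.085},{"dp": [0,0,0],"rot": [0,0,0],"grip": 0.085},{"dp": [0,0,0],"rot": [0,0,0],"grip": 0.085}])

```text
clock: 12.5
tcp_pos: [0.3792, -0.2842, 0.1423]
orientation: [-2.699, -1.587, 0.012]
contact_force: [0.1, 0.2, -0.4]
grip_width: 0.0853
```

```bash
python3 - <<'E'
from h import *
f=grab("wrist"); S,V=sv(f)
for a,c,mr,w in blobs(f,(S<60)&(V>120),.06,1500): print(a,np.round(c),np.round(mr[0],1),np.round(mr[1]),round(mr[2],1))
e=cv2.HoughCircles(cv2.cvtColor(f["img"],cv2.COLOR_RGB2GRAY),cv2.HOUGH_GRADIENT,1,40,param1=120,param2=35,minRadius=15,maxRadius=80); print(e)
fix(.385,-.291,.12); cv2.imwrite("pics/w6.png",f["img"][:,:,::-1])
E
```

```text
4086.5 [318. 216.] [ 378.3 -291.1] [48. 59.] 74.3
4730.0 [574. 171.] [ 435.  -121.5] [53. 53.] 25.2
[[[317.5 222.5  32.7]]]
t 12.55 tcp [ 0.3792 -0.2842  0.1423] jawyaw 1.063 tilt 0.013 grip 0.0850 F [ 0.4 -0.3 -0.1] j [ 0.15  0.29  0.42  2.12 -0.16  0.78  1.74]
need dp [np.float64(0.0058), np.float64(-0.0068), np.float64(-0.0223)] rot [-0.005 -0.012  0.   ]
```

View pics/w6.png

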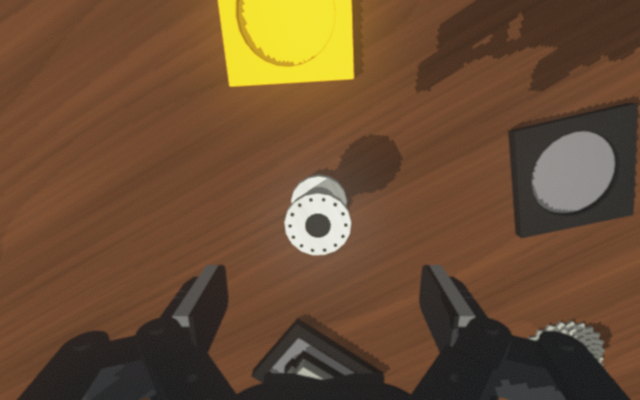

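The hub's top flange is centred at (318,224), right between the fingers' columns, and the small nest's floor is at (573,172).

```bash
python3 - <<'E'
from h import *
f=grab("wrist"); print(cast(f,(318,224),.06),cast(f,(573,172),.004))
fix(*cast(f,(318,224),.06)[0,:2],.033)
E
```

```text
[[ 0.38367657 -0.29204644  0.06      ]] [[ 0.46625995 -0.09113318  0.004     ]]
t 12.60 tcp [ 0.3792 -0.2842  0.1423] jawyaw 1.062 tilt 0.013 grip 0.0849 F [ 0.2  0.1 -0.5] j [ 0.15  0.29  0.42  2.12 -0.16  0.78  1.74]
need dp [np.float64(0.0045), np.float64(-0.0078), np.float64(-0.1093)] rot [-0.005 -0.012  0.   ]
```

send_rows(motion=[{"dp": [0.0045,-0.008,-0.02],"rot": [-0.005,-0.012,0],"grip": 0.085},{"dp": [0,0,-0.03],"rot": [0,0,0],"grip": 0.085},{"dp": [0,0,0],"rot": [0,0,0],"grip": 0.085},{"dp": [0,0,0],"rot": [0,0,0],"grip": 0.085},{"dp": [0,0,0],"rot": [0,0,0],"grip": 0.085}])

```text
clock: 13.22
tcp_pos: [0.386, -0.294, 0.0935]
orientation: [2.704, 1.592, 0.004]
contact_force: [-0.5, 0.6, 0.3]
grip_width: 0.0849
```

```bash
python3 - <<'E'
from h import *
fix(.3837,-.292,.033)
E
```

```text
t 13.22 tcp [ 0.386  -0.294   0.0935] jawyaw 1.065 tilt 0.005 grip 0.0849 F [-0.5  0.6  0.3] j [ 0.2   0.38  0.39  2.14 -0.23  0.65  1.82]
need dp [np.float64(-0.0023), np.float64(0.002), np.float64(-0.0605)] rot [0.002 0.004 0.   ]
```

send_rows(motion=[{"dp": [-0.002,0.002,-0.03],"rot": [0,0,0],"grip": 0.085},{"dp": [0,0,-0.028],"rot": [0,0,0],"grip": 0.085},{"dp": [0,0,0],"rot": [0,0,0],"grip": 0.085},{"dp": [0,0,0],"rot": [0,0,0],"grip": 0.085},{"dp": [0,0,0],"rot": [0,0,0],"grip": 0.085}])

```text
clock: 13.85
tcp_pos: [0.3881, -0.294, 0.0397]
orientation: [2.696, 1.589, 0.014]
contact_force: [0.3, 0.4, -0.4]
grip_width: 0.0852
```

```bash
python3 - <<'E'
from h import *
fix(.3837,-.292,.033)
E
```

```text
t 13.85 tcp [ 0.3881 -0.294   0.0397] jawyaw 1.066 tilt 0.015 grip 0.0852 F [ 0.3  0.4 -0.4] j [ 0.26  0.48  0.33  2.17 -0.3   0.52  1.88]
need dp [np.float64(-0.0044), np.float64(0.002), np.float64(-0.0067)] rot [0.006 0.014 0.   ]
```

send_rows(motion=[{"dp": [-0.004,0.002,-0.006],"rot": [0.006,0.014,0],"grip": 0.085},{"dp": [0,0,0],"rot": [0,0,0],"grip": 0.07},{"dp": [0,0,0],"rot": [0,0,0],"grip": 0.055},{"dp": [0,0,0],"rot": [0,0,0],"grip": 0.04},{"dp": [0,0,0],"rot": [0,0,0],"grip": 0.04},{"dp": [0,0,0],"rot": [0,0,0],"grip": 0.04}], grip_force=60)

```text
clock: 14.6
tcp_pos: [0.3847, -0.2922, 0.0352]
orientation: [2.706, 1.595, 0.001]
contact_force: [-0.5, -0.4, -0.4]
grip_width: 0.0457
```

```bash
python3 - <<'E'
from h import *
fix(.467,-.0912,.033)
E
```

```text
t 14.60 tcp [ 0.3847 -0.2922  0.0352] jawyaw 1.066 tilt 0.001 grip 0.0457 F [-0.5 -0.4 -0.4] j [ 0.26  0.49  0.33  2.17 -0.3   0.53  1.88]
need dp [np.float64(0.0823), np.float64(0.201), np.float64(-0.0022)] rot [0.    0.001 0.   ]
```

send_rows(motion=[{"dp": [0,0,0.03],"rot": [0,0,0],"grip": 0.04},{"dp": [0,0,0.04],"rot": [0,0,0],"grip": 0.04},{"dp": [0.016,0.04,0],"rot": [0,0,0],"grip": 0.04},{"dp": [0.016,0.04,0],"rot": [0,0,0],"grip": 0.04},{"dp": [0.016,0.04,0],"rot": [0,0,0],"grip": 0.04},{"dp": [0.016,0.04,0],"rot": [0,0,0],"grip": 0.04},{"dp": [0.016,0.04,0],"rot": [0,0,0],"grip": 0.04},{"dp": [0,0,0],"rot": [0,0,0],"grip": 0.04},{"dp": [0,0,0],"rot": [0,0,0],"grip": 0.04},{"dp": [0,0,0],"rot": [0,0,0],"grip": 0.04},{"dp": [0,0,0],"rot": [0,0,0],"grip": 0.04}])

```text
clock: 15.98
tcp_pos: [0.4638, -0.0882, 0.1059]
orientation: [2.71, 1.588, -0.003]
contact_force: [0.7, 0.5, -1.7]
grip_width: 0.0457
```

```bash
python3 - <<'E'
from h import *
fix(.467,-.0912,.0395)
grab("wrist","pics/w7.png")
E
```

```text
t 15.97 tcp [ 0.4638 -0.0882  0.1059] jawyaw 1.060 tilt 0.002 grip 0.0457 F [ 0.7  0.5 -1.7] j [-0.25  0.34  0.36  2.16 -0.19  0.67  1.3 ]
need dp [np.float64(0.0032), np.float64(-0.003), np.float64(-0.0664)] rot [ 0.001 -0.001  0.   ]
```

View pics/w7.png

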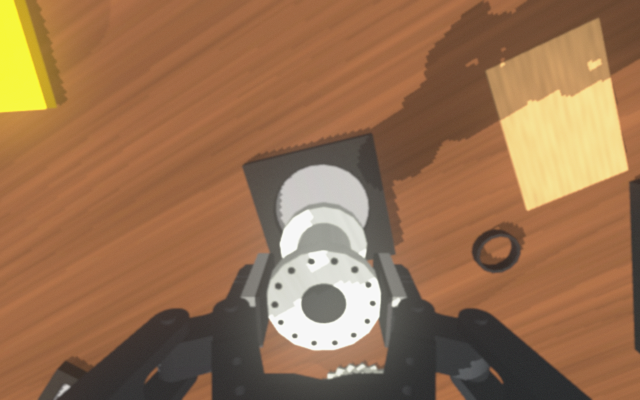

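The hub hangs upright at (323,303) over the small nest at (322,205). I lower it with the small correction.

send_rows(motion=[{"dp": [0.003,-0.003,-0.02],"rot": [0,0,0],"grip": 0.04},{"dp": [0,0,-0.025],"rot": [0,0,0],"grip": 0.04},{"dp": [0,0,0],"rot": [0,0,0],"grip": 0.04},{"dp": [0,0,0],"rot": [0,0,0],"grip": 0.04},{"dp": [0,0,0],"rot": [0,0,0],"grip": 0.04}])

```text
clock: 16.65
tcp_pos: [0.4677, -0.0938, 0.0619]
orientation: [2.712, 1.581, 0.001]
contact_force: [1.0, -0.0, -1.0]
grip_width: 0.0457
```

```bash
python3 - <<'E'
from h import *
fix(.467,-.0912,.0395)
E
```

```text
t 16.65 tcp [ 0.4677 -0.0938  0.0619] jawyaw 1.055 tilt 0.002 grip 0.0457 F [ 1. -0. -1.] j [-0.2   0.42  0.33  2.17 -0.24  0.57  1.36]
need dp [np.float64(-0.0007), np.float64(0.0026), np.float64(-0.0224)] rot [ 0.002  0.002 -0.   ]
```

send_rows(motion=[{"dp": [-0.001,0.0025,-0.015],"rot": [0.002,0.002,0],"grip": 0.04},{"dp": [0,0,0],"rot": [0,0,0],"grip": 0.04},{"dp": [0,0,0],"rot": [0,0,0],"grip": 0.04},{"dp": [0,0,-0.005],"rot": [0,0,0],"grip": 0.04},{"dp": [0,0,0],"rot": [0,0,0],"grip": 0.04},{"dp": [0,0,0],"rot": [0,0,0],"grip": 0.04}])

```text
clock: 17.4
tcp_pos: [0.4675, -0.091, 0.0415]
orientation: [2.714, 1.582, 0.003]
contact_force: [-0.2, -1.0, -1.3]
grip_width: 0.0459
```

send_rows(motion=[{"dp": [0,0,-0.0022],"rot": [0,0,0],"grip": 0.04},{"dp": [0,0,0],"rot": [0,0,0],"grip": 0.04},{"dp": [0,0,0],"rot": [0,0,0],"grip": 0.06},{"dp": [0,0,0],"rot": [0,0,0],"grip": 0.085},{"dp": [0,0,0],"rot": [0,0,0],"grip": 0.085},{"dp": [0,0,0],"rot": [0,0,0],"grip": 0.085},{"dp": [0,0,0.03],"rot": [0,0,0],"grip": 0.085},{"dp": [0,0,0.05],"rot": [0,0,0],"grip": 0.085},{"dp": [0.02,0,0.05],"rot": [0,0,0],"grip": 0.085},{"dp": [0.045,-0.016,0],"rot": [0,0,0],"grip": 0.085},{"dp": [0.045,-0.016,0],"rot": [0,0,0],"grip": 0.085},{"dp": [0.045,-0.016,0],"rot": [0,0,0],"grip": 0.085},{"dp": [0.03,-0.016,0],"rot": [0,0,0],"grip": 0.085},{"dp": [0,0,0],"rot": [0,0,0],"grip": 0.085},{"dp": [0,0,0],"rot": [0,0,0],"grip": 0.085},{"dp": [0,0,0],"rot": [0,0,0],"grip": 0.085},{"dp": [0,0,0],"rot": [0,0,0],"grip": 0.085}])

```text
clock: 19.52
tcp_pos: [0.6549, -0.1545, 0.1742]
orientation: [-2.71, -1.585, -0.004]
contact_force: [0.6, 0.4, -0.5]
grip_width: 0.0853
```

```bash
python3 - <<'E'
from h import *
fix(.651,-.154,.12); f=grab("wrist","pics/w8.png")
e=cv2.HoughCircles(cv2.cvtColor(f["img"],cv2.COLOR_RGB2GRAY),cv2.HOUGH_GRADIENT,1,20,param1=120,param2=30,minRadius=8,maxRadius=80); print(e)
E
```

```text
t 19.52 tcp [ 0.6549 -0.1545  0.1742] jawyaw 1.059 tilt 0.004 grip 0.0853 F [ 0.6  0.4 -0.5] j [-0.14  0.55  0.4   1.64 -0.25  1.    1.4 ]
need dp [np.float64(-0.0039), np.float64(0.0005), np.float64(-0.0542)] rot [-0.003  0.001 -0.   ]
[[[319.5 189.5  19.4]
  [ 77.5 208.5  20.7]
  [ 78.5 188.5  20. ]]]
```

View pics/w8.png

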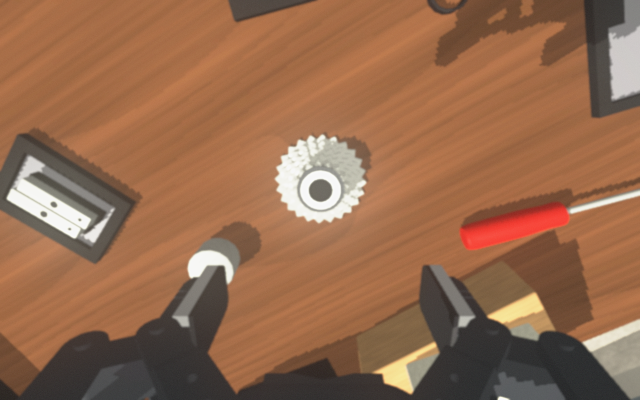

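The cassette's top ring is at (319.5,189), and the white look-alike cylinder is at (210,265). I check the clearances.

```bash
python3 - <<'E'
from h import *
f=grab("wrist"); print("cass",cast(f,(319.5,189.5),.036),"base",cast(f,[(276,183),(366,183)],.001).mean(0),"cyl",cast(f,(211,267),.03),cast(f,(235,244),.0))
t=grab("top"); print("cyl top",cast(t,(431,122),.03),"cass",cast(t,(378,128),.036))
R=tcp()[1]; print("jaw dir",R[:2,0])
E
```

```text
cass [[ 0.65285334 -0.15745803  0.036     ]] base [ 0.65674655 -0.15828193  0.001     ] cyl [[ 0.670721   -0.28650351  0.03      ]] [[ 0.67024852 -0.26752915  0.        ]]
cyl top [[ 0.67399425 -0.28824051  0.03      ]] cass [[ 0.65458252 -0.15716591  0.036     ]]
t 19.68 tcp [ 0.6553 -0.1547  0.1744] jawyaw 1.059 tilt 0.004 grip 0.0848 F [ 0.3 -0.2 -0.9] j [-0.13  0.55  0.4   1.63 -0.25  1.    1.4 ]
jaw dir [0.49001831 0.8717049 ]
```

send_rows(motion=[{"dp": [-0.002,-0.0025,-0.03],"rot": [0,0,0],"grip": 0.085},{"dp": [0,0,-0.045],"rot": [0,0,0],"grip": 0.085},{"dp": [0,0,-0.04],"rot": [0,0,0],"grip": 0.085},{"dp": [0,0,0],"rot": [0,0,0],"grip": 0.085},{"dp": [0,0,0],"rot": [0,0,0],"grip": 0.085},{"dp": [0,0,0],"rot": [0,0,0],"grip": 0.085},{"dp": [0,0,0],"rot": [0,0,0],"grip": 0.085}])

```text
clock: 20.55
tcp_pos: [0.657, -0.1576, 0.0636]
orientation: [2.707, 1.585, 0.018]
contact_force: [-0.4, 0.4, 0.4]
grip_width: 0.0848
```

```bash
python3 - <<'E'
from h import *
fix(.6535,-.1573,.016)
E
```

```text
t 20.55 tcp [ 0.657  -0.1576  0.0636] jawyaw 1.059 tilt 0.013 grip 0.0848 F [-0.4  0.4  0.4] j [-0.09  0.68  0.35  1.7  -0.31  0.8   1.45]
need dp [np.float64(-0.0035), np.float64(0.0003), np.float64(-0.0476)] rot [-0.002  0.012  0.   ]
```

send_rows(motion=[{"dp": [-0.0035,0,-0.025],"rot": [-0.002,0.012,0],"grip": 0.075},{"dp": [0,0,-0.018],"rot": [0,0,0],"grip": 0.07},{"dp": [0,0,0],"rot": [0,0,0],"grip": 0.065},{"dp": [0,0,0],"rot": [0,0,0],"grip": 0.065},{"dp": [0,0,0],"rot": [0,0,0],"grip": 0.065},{"dp": [0,0,0],"rot": [0,0,0],"grip": 0.065}])

```text
clock: 21.3
tcp_pos: [0.6539, -0.1576, 0.0191]
orientation: [2.71, 1.587, 0.002]
contact_force: [-0.3, 0.4, 0.8]
grip_width: 0.0653
```

```bash
python3 - <<'E'
from h import *
fix(.6535,-.1573,.016)
E
```

```text
t 21.30 tcp [ 0.6539 -0.1576  0.0191] jawyaw 1.059 tilt 0.001 grip 0.0653 F [-0.3  0.4  0.8] j [-0.08  0.74  0.32  1.72 -0.32  0.74  1.47]
need dp [np.float64(-0.0004), np.float64(0.0003), np.float64(-0.0031)] rot [0.    0.001 0.   ]
```

send_rows(motion=[{"dp": [0,0,-0.0035],"rot": [0,0,0],"grip": 0.06},{"dp": [0,0,0],"rot": [0,0,0],"grip": 0.05},{"dp": [0,0,0],"rot": [0,0,0],"grip": 0.04},{"dp": [0,0,0],"rot": [0,0,0],"grip": 0.04},{"dp": [0,0,0],"rot": [0,0,0],"grip": 0.04},{"dp": [0,0,0],"rot": [0,0,0],"grip": 0.04}], grip_force=70)

```text
clock: 22.05
tcp_pos: [0.6546, -0.1576, 0.0166]
orientation: [2.71, 1.587, 0.004]
contact_force: [-0.5, 0.6, 1.1]
grip_width: 0.0464
```

send_rows(motion=[{"dp": [0,0,0.02],"rot": [0,0,0],"grip": 0.04},{"dp": [0,0,0.04],"rot": [0,0,0],"grip": 0.04},{"dp": [0,0,0.05],"rot": [0,0,0],"grip": 0.04},{"dp": [0,0,0],"rot": [0,0,0],"grip": 0.04},{"dp": [0,0,0],"rot": [0,0,0],"grip": 0.04},{"dp": [0,0,0],"rot": [0,0,0],"grip": 0.04}])

```text
clock: 22.8
tcp_pos: [0.6525, -0.1573, 0.1312]
orientation: [-2.711, -1.587, -0.001]
contact_force: [-0.5, -0.4, -3.3]
grip_width: 0.0463
```

```bash
python3 - <<'E'
from h import *
fix(.388,.2713,.13)
f=grab("wrist","pics/w9.png")
E
```

```text
t 22.80 tcp [ 0.6525 -0.1573  0.1312] jawyaw 1.059 tilt 0.000 grip 0.0463 F [-0.5 -0.4 -3.3] j [-0.12  0.6   0.38  1.67 -0.27  0.93  1.42]
need dp [np.float64(-0.2645), np.float64(0.4286), np.float64(-0.0012)] rot [-0.  0.  0.]
```

View pics/w9.png

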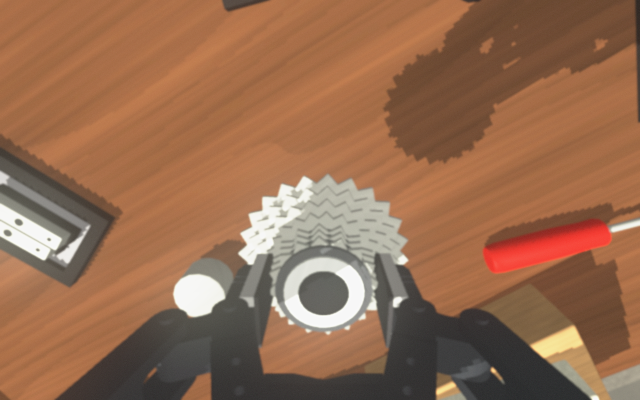

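The cassette is held level. I carry it to the big round nest.

send_rows(motion=[{"dp": [-0.0265,0.043,0],"rot": [0,0,0],"grip": 0.04},{"dp": [-0.0265,0.043,0],"rot": [0,0,0],"grip": 0.04},{"dp": [-0.0265,0.043,0],"rot": [0,0,0],"grip": 0.04},{"dp": [-0.0265,0.043,0],"rot": [0,0,0],"grip": 0.04},{"dp": [-0.0265,0.043,0],"rot": [0,0,0],"grip": 0.04},{"dp": [-0.0265,0.043,0],"rot": [0,0,0],"grip": 0.04},{"dp": [-0.0265,0.043,0],"rot": [0,0,0],"grip": 0.04},{"dp": [-0.0265,0.043,0],"rot": [0,0,0],"grip": 0.04},{"dp": [-0.0265,0.043,0],"rot": [0,0,0],"grip": 0.04},{"dp": [-0.0265,0.043,0],"rot": [0,0,0],"grip": 0.04},{"dp": [0,0,0],"rot": [0,0,0],"grip": 0.04},{"dp": [0,0,0],"rot": [0,0,0],"grip": 0.04},{"dp": [0,0,0],"rot": [0,0,0],"grip": 0.04},{"dp": [0,0,0],"rot": [0,0,0],"grip": 0.04}])

```text
clock: 24.6
tcp_pos: [0.372, 0.2793, 0.1215]
orientation: [2.713, 1.581, -0.028]
contact_force: [0.5, 0.4, -2.4]
grip_width: 0.0467
```

```bash
python3 - <<'E'
from h import *
fix(.388,.2713,.0206)
E
```

```text
t 24.60 tcp [0.372  0.2793 0.1215] jawyaw 1.056 tilt 0.018 grip 0.0467 F [ 0.5  0.4 -2.4] j [-1.04  0.3   0.31  2.15 -0.14  0.73  0.42]
need dp [np.float64(0.016), np.float64(-0.008), np.float64(-0.1009)] rot [ 0.01  -0.014  0.   ]
```

send_rows(motion=[{"dp": [0.016,-0.008,-0.02],"rot": [0.01,-0.014,0],"grip": 0.04},{"dp": [0,0,-0.03],"rot": [0,0,0],"grip": 0.04},{"dp": [0,0,0],"rot": [0,0,0],"grip": 0.04},{"dp": [0,0,0],"rot": [0,0,0],"grip": 0.04},{"dp": [0,0,0],"rot": [0,0,0],"grip": 0.04},{"dp": [0,0,0],"rot": [0,0,0],"grip": 0.04}])

```text
clock: 25.35
tcp_pos: [0.3921, 0.2698, 0.0734]
orientation: [-2.718, -1.574, -0.008]
contact_force: [0.8, -1.0, -1.9]
grip_width: 0.0465
```

```bash
python3 - <<'E'
from h import *
fix(.388,.2713,.0206)
E
```

```text
t 25.35 tcp [0.3921 0.2698 0.0734] jawyaw 1.050 tilt 0.005 grip 0.0465 F [ 0.8 -1.  -1.9] j [-0.97  0.39  0.29  2.17 -0.19  0.59  0.51]
need dp [np.float64(-0.0041), np.float64(0.0015), np.float64(-0.0528)] rot [-0.003  0.004  0.   ]
```

send_rows(motion=[{"dp": [-0.004,0.0015,-0.02],"rot": [0,0,0],"grip": 0.04},{"dp": [0,0,-0.02],"rot": [0,0,0],"grip": 0.04},{"dp": [0,0,0],"rot": [0,0,0],"grip": 0.04},{"dp": [0,0,0],"rot": [0,0,0],"grip": 0.04},{"dp": [0,0,0],"rot": [0,0,0],"grip": 0.04},{"dp": [0,0,0],"rot": [0,0,0],"grip": 0.04}])

```text
clock: 26.1
tcp_pos: [0.3902, 0.274, 0.0367]
orientation: [-2.715, -1.574, -0.02]
contact_force: [0.7, 0.5, -1.8]
grip_width: 0.0467
```

```bash
python3 - <<'E'
from h import *
fix(.388,.2713,.0206)
E
```

```text
t 26.10 tcp [0.3902 0.274  0.0367] jawyaw 1.051 tilt 0.013 grip 0.0467 F [ 0.7  0.5 -1.8] j [-0.95  0.46  0.25  2.19 -0.23  0.5   0.53]
need dp [np.float64(-0.0022), np.float64(-0.0027), np.float64(-0.0161)] rot [-0.009  0.009  0.   ]
```

send_rows(motion=[{"dp": [-0.002,-0.0025,-0.011],"rot": [-0.009,0.009,0],"grip": 0.04},{"dp": [0,0,0],"rot": [0,0,0],"grip": 0.04},{"dp": [0,0,0],"rot": [0,0,0],"grip": 0.04},{"dp": [0,0,0],"rot": [0,0,0],"grip": 0.04},{"dp": [0,0,-0.003],"rot": [0,0,0],"grip": 0.04},{"dp": [0,0,0],"rot": [0,0,0],"grip": 0.04},{"dp": [0,0,0],"rot": [0,0,0],"grip": 0.04}])

```text
clock: 26.98
tcp_pos: [0.3882, 0.2715, 0.022]
orientation: [2.718, 1.575, -0.0]
contact_force: [0.1, -0.8, -2.2]
grip_width: 0.0466
```

```bash
python3 - <<'E'
from h import *
fix(.388,.2713,.0206)
E
```

```text
t 26.98 tcp [0.3882 0.2715 0.022 ] jawyaw 1.051 tilt 0.000 grip 0.0466 F [ 0.1 -0.8 -2.2] j [-0.94  0.49  0.24  2.19 -0.24  0.48  0.54]
need dp [np.float64(-0.0002), np.float64(-0.0002), np.float64(-0.0014)] rot [ 0.  0. -0.]
```

send_rows(motion=[{"dp": [0,0,-0.0016],"rot": [0,0,0],"grip": 0.04},{"dp": [0,0,0],"rot": [0,0,0],"grip": 0.04},{"dp": [0,0,0],"rot": [0,0,0],"grip": 0.06},{"dp": [0,0,0],"rot": [0,0,0],"grip": 0.07},{"dp": [0,0,0],"rot": [0,0,0],"grip": 0.07},{"dp": [0,0,0],"rot": [0,0,0],"grip": 0.07},{"dp": [0,0,0.03],"rot": [0,0,0],"grip": 0.07},{"dp": [0,0,0.05],"rot": [0,0,0],"grip": 0.085},{"dp": [0,0,0.05],"rot": [0,0,0],"grip": 0.085},{"dp": [0,0,0.05],"rot": [0,0,0],"grip": 0.085},{"dp": [0.035,0.026,0],"rot": [0,0,0.15],"grip": 0.085},{"dp": [0.035,0.026,0],"rot": [0,0,0.15],"grip": 0.085},{"dp": [0.035,0.026,0],"rot": [0,0,0.15],"grip": 0.085},{"dp": [0.035,0.026,0],"rot": [0,0,0.15],"grip": 0.085},{"dp": [0,0,0],"rot": [0,0,0],"grip": 0.085},{"dp": [0,0,0],"rot": [0,0,0],"grip": 0.085},{"dp": [0,0,0],"rot": [0,0,0],"grip": 0.085},{"dp": [0,0,0],"rot": [0,0,0],"grip": 0.085}])

```text
clock: 29.22
tcp_pos: [0.5292, 0.3768, 0.2079]
orientation: [-2.11, -2.325, -0.002]
contact_force: [0.5, 0.3, 0.7]
grip_width: 0.085
```

```bash
python3 - <<'E'
from h import *
tcp(); grab("wrist","pics/w10.png"); t=grab("top")
cv2.imwrite("pics/t2.png",cv2.resize(t["img"][90:280,110:500,::-1],None,fx=2,fy=2,interpolation=2))
E
```

```text
t 29.23 tcp [0.5292 0.3768 0.2079] jawyaw 1.668 tilt 0.003 grip 0.0850 F [0.5 0.3 0.7] j [-0.9   0.46  0.26  1.66 -0.14  1.04  1.07]
```

View pics/w10.png

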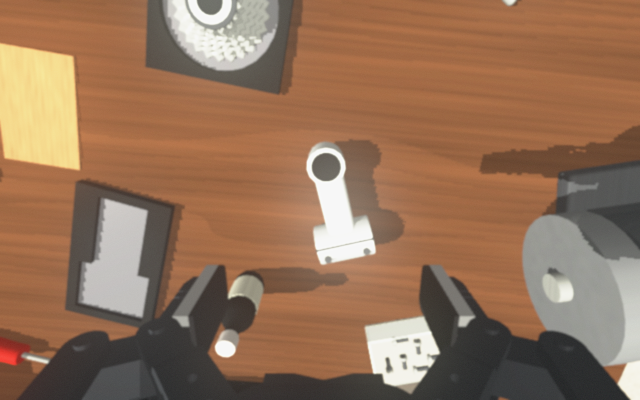

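The cassette sits in its recess (212,5). The stem's clamp hole is at (326,167), and its head silhouette centre is about (344,241).

```bash
python3 - <<'E'
from h import *
f=grab("wrist"); a=cast(f,(326,166.5),.042)[0,:2]; b=cast(f,(344,241.5),.021)[0,:2]
d=b-a; yaw=np.arctan2(d[1],d[0]); print("clamp",a,"head",b,"len",np.linalg.norm(d),"yaw",yaw)
o=a+d*42/86; print("origin",o); fix(*o,.016,yaw+np.pi/2)
m=cast(f,[(80,181),(175,208),(66,311),(150,327)],.01)[:,:2]; print("T corners",m.round(4), m.mean(0))
print("bottle cap",cast(f,(226,345),.11))
print(proj(f,[[*o,.036]]))
E
```

```text
clamp [0.51460634 0.37901469] head [0.59868072 0.40705493] len 0.08862706282419829 yaw 0.32191586539552713
origin [0.55566592 0.39270876]
t 29.38 tcp [0.5296 0.3771 0.208 ] jawyaw 1.668 tilt 0.003 grip 0.0849 F [0.4 0.2 0.3] j [-0.9   0.46  0.26  1.66 -0.14  1.04  1.07]
need dp [np.float64(0.0261), np.float64(0.0156), np.float64(-0.192)] rot [-0.003 -0.001  0.224]
T corners [[0.5619 0.1273]
 [0.5823 0.2242]
 [0.7258 0.0905]
 [0.7393 0.1881]] [0.65231457 0.1575415 ]
bottle cap [[0.66576165 0.30608657 0.11      ]]
[[335.57744565 207.17794406]]
```

send_rows(motion=[{"dp": [0.013,0.008,-0.02],"rot": [0,0,0.112],"grip": 0.07},{"dp": [0.013,0.008,-0.04],"rot": [0,0,0.112],"grip": 0.06},{"dp": [0,0,-0.04],"rot": [0,0,0],"grip": 0.055},{"dp": [0,0,-0.03],"rot": [0,0,0],"grip": 0.055},{"dp": [0,0,0],"rot": [0,0,0],"grip": 0.055},{"dp": [0,0,0],"rot": [0,0,0],"grip": 0.055},{"dp": [0,0,0],"rot": [0,0,0],"grip": 0.055},{"dp": [0,0,0],"rot": [0,0,0],"grip": 0.055}])

```text
clock: 30.38
tcp_pos: [0.5583, 0.3957, 0.0811]
orientation: [-1.827, -2.555, -0.019]
contact_force: [0.7, -0.3, -0.5]
grip_width: 0.055
```

```bash
python3 - <<'E'
from h import *
fix(.5557,.3927,.014,.322+np.pi/2); grab("wrist","pics/w11.png")
E
```

```text
t 30.38 tcp [0.5583 0.3957 0.0811] jawyaw 1.900 tilt 0.012 grip 0.0550 F [ 0.7 -0.3 -0.5] j [-0.83  0.65  0.17  1.66 -0.15  0.83  1.31]
need dp [np.float64(-0.0026), np.float64(-0.003), np.float64(-0.0671)] rot [-0.01   0.006 -0.007]
```

View pics/w11.png

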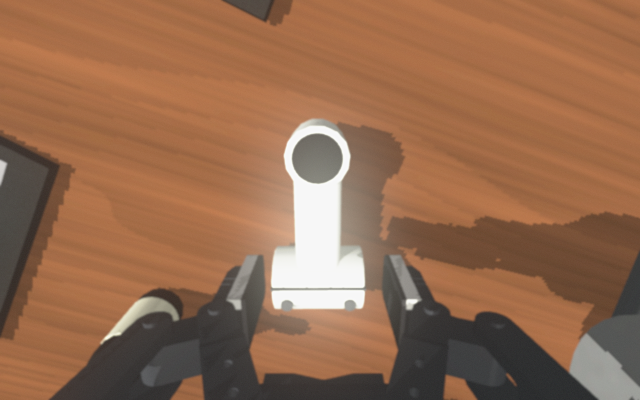

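The stem is aligned with the tool (bar vertical at column 318, clamp centre (318,158)).

```bash
python3 - <<'E'
from h import *
f=grab("wrist"); a=cast(f,(318,157),.042)[0,:2]; b=cast(f,(318,278),.021)[0,:2];d=b-a; print(a,b,np.linalg.norm(d),np.arctan2(d[1],d[0])); o=a+d*42/86; print(o)
fix(*o,.014,np.arctan2(d[1],d[0])+np.pi/2)
E
```

```text
[0.51369753 0.37893876] [0.59704464 0.40681783] 0.08788619799529614 0.32279437867270466
[0.55440193 0.39255412]
t 30.48 tcp [0.5582 0.3956 0.0808] jawyaw 1.900 tilt 0.012 grip 0.0552 F [-0.5  0.8  0.5] j [-0.83  0.65  0.17  1.66 -0.15  0.83  1.31]
need dp [np.float64(-0.0038), np.float64(-0.0031), np.float64(-0.0668)] rot [-0.01   0.006 -0.006]
```

send_rows(motion=[{"dp": [-0.0035,-0.003,-0.03],"rot": [-0.01,0.006,-0.006],"grip": 0.055},{"dp": [0,0,-0.025],"rot": [0,0,0],"grip": 0.055},{"dp": [0,0,0],"rot": [0,0,0],"grip": 0.055},{"dp": [0,0,0],"rot": [0,0,0],"grip": 0.055},{"dp": [0,0,0],"rot": [0,0,0],"grip": 0.055},{"dp": [0,0,0],"rot": [0,0,0],"grip": 0.055}])

```text
clock: 31.22
tcp_pos: [0.5572, 0.3945, 0.0299]
orientation: [1.835, 2.548, 0.011]
contact_force: [-0.5, -0.0, 0.9]
grip_width: 0.0552
```

```bash
python3 - <<'E'
from h import *
fix(.555,.3926,.013,.322+np.pi/2)
E
```

```text
t 31.23 tcp [0.5572 0.3945 0.0299] jawyaw 1.893 tilt 0.008 grip 0.0552 F [-0.5 -0.   0.9] j [-0.82  0.71  0.16  1.68 -0.16  0.75  1.31]
need dp [np.float64(-0.0022), np.float64(-0.0019), np.float64(-0.0169)] rot [-0.005  0.006 -0.001]
```

send_rows(motion=[{"dp": [-0.002,-0.002,-0.017],"rot": [-0.005,0.006,0],"grip": 0.055},{"dp": [0,0,0],"rot": [0,0,0],"grip": 0.045},{"dp": [0,0,0],"rot": [0,0,0],"grip": 0.03},{"dp": [0,0,0],"rot": [0,0,0],"grip": 0.018},{"dp": [0,0,0],"rot": [0,0,0],"grip": 0.018},{"dp": [0,0,0],"rot": [0,0,0],"grip": 0.018},{"dp": [0,0,0],"rot": [0,0,0],"grip": 0.018}], grip_force=70)

```text
clock: 32.1
tcp_pos: [0.5553, 0.3925, 0.0122]
orientation: [1.836, 2.549, -0.0]
contact_force: [-0.1, -0.2, -0.4]
grip_width: 0.0265
```

send_rows(motion=[{"dp": [0,0,0.03],"rot": [0,0,0],"grip": 0.018},{"dp": [0,0,0.05],"rot": [0,0,0],"grip": 0.018},{"dp": [0,0,0.06],"rot": [0,0,0],"grip": 0.018},{"dp": [0,0,0.04],"rot": [0,0,0],"grip": 0.018},{"dp": [0,0,0],"rot": [0,0,0],"grip": 0.018},{"dp": [0,0,0],"rot": [0,0,0],"grip": 0.018},{"dp": [0,0,0],"rot": [0,0,0],"grip": 0.018}])

```text
clock: 32.98
tcp_pos: [0.5516, 0.3902, 0.1933]
orientation: [-1.834, -2.548, 0.012]
contact_force: [-0.7, -1.1, -0.6]
grip_width: 0.0266
```

```bash
python3 - <<'E'
from h import *
fix(.653,.1555,.19,-.21+np.pi/2)
E
```

```text
t 32.98 tcp [0.5516 0.3902 0.1933] jawyaw 1.894 tilt 0.008 grip 0.0266 F [-0.7 -1.1 -0.6] j [-0.85  0.52  0.21  1.59 -0.12  1.05  1.28]
need dp [np.float64(0.1014), np.float64(-0.2347), np.float64(-0.0033)] rot [ 0.003 -0.008 -0.533]
```

send_rows(motion=[{"dp": [0.017,-0.039,0],"rot": [0,0,-0.089],"grip": 0.018},{"dp": [0.017,-0.039,0],"rot": [0,0,-0.089],"grip": 0.018},{"dp": [0.017,-0.039,0],"rot": [0,0,-0.089],"grip": 0.018},{"dp": [0.017,-0.039,0],"rot": [0,0,-0.089],"grip": 0.018},{"dp": [0.017,-0.039,0],"rot": [0,0,-0.089],"grip": 0.018},{"dp": [0.017,-0.039,0],"rot": [0,0,-0.089],"grip": 0.018},{"dp": [0,0,0],"rot": [0,0,0],"grip": 0.018},{"dp": [0,0,0],"rot": [0,0,0],"grip": 0.018},{"dp": [0,0,0],"rot": [0,0,0],"grip": 0.018},{"dp": [0,0,0],"rot": [0,0,0],"grip": 0.018}])

```text
clock: 34.22
tcp_pos: [0.647, 0.1501, 0.1783]
orientation: [-2.443, -1.953, 0.044]
contact_force: [0.2, -1.1, -1.4]
grip_width: 0.0264
```

```bash
python3 - <<'E'
from h import *
fix(.653,.1555,.016,-.21+np.pi/2); grab("wrist","pics/w12.png")
E
```

```text
t 34.23 tcp [0.647  0.1501 0.1783] jawyaw 1.349 tilt 0.031 grip 0.0264 F [ 0.2 -1.1 -1.4] j [-0.58  0.55  0.37  1.63 -0.22  1.04  1.21]
need dp [np.float64(0.006), np.float64(0.0054), np.float64(-0.1623)] rot [ 0.007 -0.03   0.012]
```

View pics/w12.png

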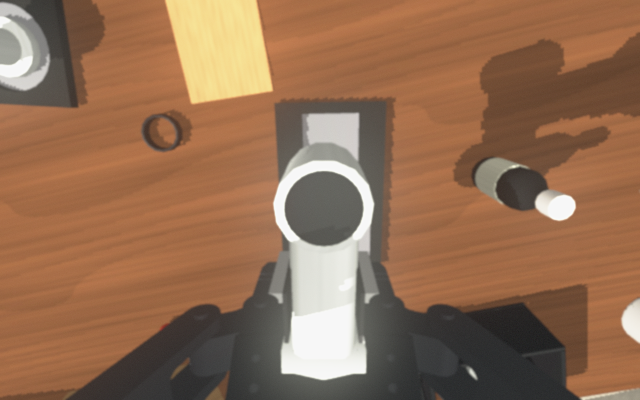

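The stem hangs over the T nest, whose near edge runs (276,102)–(388,104), with its floor's near end at (306..359,114).

```bash
python3 - <<'E'
from h import *
f=grab("wrist"); c=cast(f,[(276,102),(388,104)],.01)[:,:2]; d=c[0]-c[1]; print(c,np.linalg.norm(d))
n=d/np.linalg.norm(d); x=np.array([-n[1],n[0]]); x*=np.sign(x[0]); print("yaw",np.arctan2(x[1],x[0]),"origin",c.mean(0)+.08*x)
e=cast(f,[(306,114),(359,114)],.004)[:,:2]; print("floor",e,np.linalg.norm(e[0]-e[1]),e.mean(0)+.07*x)
z=tcp()[0]["tcp_pos"][2]-.0125
print("clamp->stem origin",cast(f,(324,207),z+.042)[0,:2]+.042*x)
E
```

```text
[[0.56245359 0.12354119]
 [0.58585323 0.22022111]] 0.09947135355654564
yaw -0.23746547150204922 origin [0.6519084  0.15306195]
floor [[0.5784991  0.1467617 ]
 [0.58905578 0.19399471]] 0.04839836049271941 [0.65181305 0.15391141]
t 34.33 tcp [0.6471 0.15   0.1785] jawyaw 1.349 tilt 0.031 grip 0.0269 F [-0.1 -0.2 -1. ] j [-0.58  0.55  0.37  1.63 -0.22  1.04  1.21]
clamp->stem origin [0.6464311  0.15016227]
```

send_rows(motion=[{"dp": [0.0055,0.004,-0.02],"rot": [0.007,-0.03,0.007],"grip": 0.018},{"dp": [0,0,-0.04],"rot": [0,0,0],"grip": 0.018},{"dp": [0,0,-0.04],"rot": [0,0,0],"grip": 0.018},{"dp": [0,0,0],"rot": [0,0,0],"grip": 0.018},{"dp": [0,0,0],"rot": [0,0,0],"grip": 0.018},{"dp": [0,0,0],"rot": [0,0,0],"grip": 0.018},{"dp": [0,0,0],"rot": [0,0,0],"grip": 0.018}])

```text
clock: 35.2
tcp_pos: [0.6563, 0.1578, 0.0829]
orientation: [2.44, 1.974, 0.018]
contact_force: [-0.1, -0.1, -0.6]
grip_width: 0.0264
```

```bash
python3 - <<'E'
from h import *
fix(.6525,.154,.0165,-.215+np.pi/2)
E
```

```text
t 35.20 tcp [0.6563 0.1578 0.0829] jawyaw 1.360 tilt 0.012 grip 0.0264 F [-0.1 -0.1 -0.6] j [-0.55  0.65  0.33  1.7  -0.27  0.83  1.25]
need dp [np.float64(-0.0038), np.float64(-0.0038), np.float64(-0.0664)] rot [-0.005  0.011 -0.004]
```

send_rows(motion=[{"dp": [-0.004,-0.004,-0.03],"rot": [-0.005,0.011,-0.004],"grip": 0.018},{"dp": [0,0,-0.02],"rot": [0,0,0],"grip": 0.018},{"dp": [0,0,0],"rot": [0,0,0],"grip": 0.018},{"dp": [0,0,0],"rot": [0,0,0],"grip": 0.018},{"dp": [0,0,0],"rot": [0,0,0],"grip": 0.018},{"dp": [0,0,0],"rot": [0,0,0],"grip": 0.018}])

```text
clock: 35.95
tcp_pos: [0.6563, 0.1551, 0.0371]
orientation: [2.444, 1.969, 0.014]
contact_force: [-0.7, -0.6, -0.7]
grip_width: 0.0267
```

```bash
python3 - <<'E'
from h import *
fix(.6525,.154,.0165,-.215+np.pi/2)
E
```

```text
t 35.95 tcp [0.6563 0.1551 0.0371] jawyaw 1.357 tilt 0.009 grip 0.0267 F [-0.7 -0.6 -0.7] j [-0.54  0.71  0.3   1.71 -0.29  0.76  1.27]
need dp [np.float64(-0.0038), np.float64(-0.0011), np.float64(-0.0206)] rot [-0.003  0.009 -0.001]
```

send_rows(motion=[{"dp": [-0.004,-0.001,-0.013],"rot": [-0.003,0.009,0],"grip": 0.018},{"dp": [0,0,0],"rot": [0,0,0],"grip": 0.018},{"dp": [0,0,0],"rot": [0,0,0],"grip": 0.018},{"dp": [0,0,0],"rot": [0,0,0],"grip": 0.018},{"dp": [0,0,-0.005],"rot": [0,0,0],"grip": 0.018},{"dp": [0,0,0],"rot": [0,0,0],"grip": 0.018},{"dp": [0,0,0],"rot": [0,0,0],"grip": 0.018}])

```text
clock: 36.83
tcp_pos: [0.6522, 0.1541, 0.0181]
orientation: [-2.446, -1.971, 0.0]
contact_force: [-0.9, 0.6, -1.8]
grip_width: 0.0265
```

```bash
python3 - <<'E'
from h import *
fix(.6525,.154,.0165,-.215+np.pi/2)
E
```

```text
t 36.83 tcp [0.6522 0.1541 0.0181] jawyaw 1.357 tilt 0.000 grip 0.0265 F [-0.9  0.6 -1.8] j [-0.53  0.73  0.3   1.72 -0.3   0.73  1.27]
need dp [np.float64(0.0003), np.float64(-0.0001), np.float64(-0.0016)] rot [ 0.    -0.    -0.001]
```

send_rows(motion=[{"dp": [0,0,-0.0016],"rot": [0,0,0],"grip": 0.018},{"dp": [0,0,0],"rot": [0,0,0],"grip": 0.018},{"dp": [0,0,0],"rot": [0,0,0],"grip": 0.04},{"dp": [0,0,0],"rot": [0,0,0],"grip": 0.05},{"dp": [0,0,0],"rot": [0,0,0],"grip": 0.05},{"dp": [0,0,0],"rot": [0,0,0],"grip": 0.05},{"dp": [0,0,0.03],"rot": [0,0,0],"grip": 0.05},{"dp": [0,0,0.06],"rot": [0,0,0],"grip": 0.06},{"dp": [0,0,0.06],"rot": [0,0,0],"grip": 0.06},{"dp": [0,0,0.06],"rot": [0,0,0],"grip": 0.06},{"dp": [-0.04,0.05,0.02],"rot": [0,0,0],"grip": 0.06},{"dp": [-0.04,0.05,0],"rot": [0,0,0],"grip": 0.06},{"dp": [-0.04,0.05,0],"rot": [0,0,0],"grip": 0.06},{"dp": [-0.04,0.05,0],"rot": [0,0,0],"grip": 0.06},{"dp": [-0.04,0.05,0],"rot": [0,0,0],"grip": 0.06},{"dp": [-0.03,0.06,0],"rot": [0,0,0],"grip": 0.06},{"dp": [0,0.06,0],"rot": [0,0,0],"grip": 0.06},{"dp": [0,0,0],"rot": [0,0,0],"grip": 0.06},{"dp": [0,0,0],"rot": [0,0,0],"grip": 0.06},{"dp": [0,0,0],"rot": [0,0,0],"grip": 0.06}])

```text
clock: 39.33
tcp_pos: [0.424, 0.5139, 0.2547]
orientation: [-2.451, -1.965, -0.008]
contact_force: [0.1, -0.1, 0.8]
grip_width: 0.0602
```

```bash
python3 - <<'E'
from h import *
tcp(); t=grab("top")
cv2.imwrite("pics/t3.png",cv2.resize(t["img"][80:280,140:520,::-1],None,fx=2.1,fy=2.1,interpolation=2))
S,V=sv(t)
print("hub",cast(t,(352,204),.064),"cassette ring", [ (b[1],cast(t,b[1],.04)[0,:2].round(4)) for b in blobs(t,(S<60)&(V>170),.04,20,(160,205,230,270))])
E
```

```text
t 39.33 tcp [0.424  0.5139 0.2547] jawyaw 1.352 tilt 0.005 grip 0.0602 F [ 0.1 -0.1  0.8] j [-1.18  0.45  0.29  1.57 -0.14  1.14  0.49]
hub [[ 0.46585951 -0.08939326  0.064     ]] cassette ring [((190.97691597414587, 237.83287165281624), array([0.3891, 0.2712])), ((199.37878787878788, 239.36634199134198), array([0.3858, 0.2523]))]
```

View pics/t3.png

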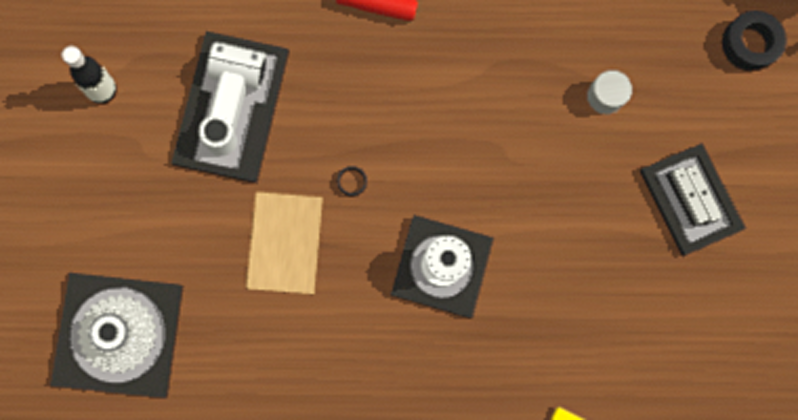

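All five parts appear seated and the bottle stands. I do one numeric check, then hand in.

```bash
python3 - <<'E'
from h import *
from bench import hand_in
t=grab("top"); g=lambda u,v,z: cast(t,(140+u/2.1,80+v/2.1),z)[0,:2]
x=np.array([np.cos(-.215),np.sin(-.215)])
n=lambda a,b: round(1000*float(np.linalg.norm(a-np.array(b))),1)
print("stem mm",n(g(215,131,.046)+.042*x,(.6525,.154)),"hub",n(g(448,258,.064),(.467,-.0912)),"cass",n(g(108,332,.04),(.388,.2713)),"shoes",n(g(694,194,.026),(.549,-.385)))
print(hand_in())
E
```

```text
stem mm 0.5 hub 1.9 cass 1.2 shoes 5.4
the job is handed in; nothing more can be done
None
```

All five parts are in their foam nests and the job is handed in. I lifted the two brake shoes in one grasp, set them down as a pair, then placed the hub, cassette and stem. The clock was at about 39 s of the allowed 128 s.

- **Positions:** My last top-view check put the stem about 0.5 mm from its place, the cassette 1.2 mm, the hub 1.9 mm and the middle of the shoe pair 5.4 mm, all within tolerance. Each was judged against my own estimate of the nest positions.
- **Flatness:** I judged this by eye and from the tool height at release; I did not measure the parts' tilt or height.
- **Bottle and arm:** The oil bottle is still standing. The gripper is open and well clear of everything.

No check failed. My separate estimates of the nest positions differed by about 3 mm.

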